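Unsnap the cover of the test-tube box

TASK

Take the white cover off the blue test-tube box and set it down gently, right way up and flat, inside the white tray. Squeeze the yellow snap tab in towards the white rib only until its hidden hook lets go (how far differs from box to box, so feel for it), and lift the cover straight off with the tab kept pressed; do not tug while it is still caught, do not force the tab on past its release into the glass ampoule behind it, and leave the bottle, jar and beaker alone.

Things in the scene. Friction and masses are not known exactly. Their poses are not given: they have to be found in the camera images.
- box: Blue open box, fixed to the bench, vials inside: 120 mm (x) by 88 mm (y) by 60 mm high; long walls 8 mm. Origin: centre of its underside, z up. Carries the cover, axes parallel. Inside its +y wall a hidden catch holds the tab's hook (over 10 N of tug breaks it); 1.8 mm past the release point the tab meets a glass ampoule (over 5 N breaks it). Cover pressing on box: under 40 N in all.
- cover: White loose cover, 90 g: 4 mm plate, 120 mm (x) by 88 mm (y), 12 mm rails below that drop inside the box's walls with 1 mm of play to either side (y), 2 mm along x. Origin: centre of its underside (foot of the rails), 48 mm above the box's origin when seated, 5 mm above the tray's when laid there; plate top 16 mm above it. Hooked, it has 1 mm of play upward; unhooked, it lifts straight up.
- cover_mid (a point): Half-way between the cover's two upright grips, 28 mm above the cover's origin, 12 mm above its plate; axes as the cover's. Grips, both rising 28 mm above the plate, 4 mm thick, outer faces 24 mm from here (48 mm over both): on -y the fixed white rib, 40 mm long (x); on +y the yellow tab, 36 mm long.
- tab (a joint): How far the yellow tab is pressed in towards the rib (cover's -y), m: 0 free, end of travel 0.0155. Spring: 1.5 N to start it plus 0.55 N per mm. The hook lets go somewhere from 2.5 to 13 mm, unknown beforehand and not visible; the ampoule is met 1.8 mm after. A light upward pull (some 3 N beyond the cover's weight) tells whether it is still caught.
- tray: White shallow tray, fixed to the bench, 190 mm (x) by 150 mm (y), walls 5 mm thick, rim 12 mm high, floor 5 mm above its origin, which is the centre of its underside.
- bottle: White bottle with yellow cap, 52 mm wide, 105 mm high, a bystander; origin at the centre of its underside.
- jar: White jar with red lid, 60 mm wide, 60 mm high, a bystander; origin at the centre of its underside.
- beaker: Glass beaker, 60 mm wide, 80 mm high, a bystander; origin at the centre of its underside.
Not all that is in view belongs to the job. What is shaped like the cover but orange is not meant.

How it is judged:
By the outcome, as a careful person would: the job done as asked, in the order asked, and still so for the second after the job is handed in, with the robot touching nothing.
It also fails if it takes over 72 s, if anything falls off the work surface, if the arm or the gripper's body presses on something with over 40 N, if the wrist force passes 120 N, or if a joint passes its speed limit or range.

ROBOT

A 7-joint arm with a two-finger parallel gripper is mounted at the origin on the work surface. World frame = base frame: x ahead of the robot, y to its left, z up, the work surface at z = 0. Lengths are in m, angles in rad, forces in N, time in s.
With the tool pointing down it reaches from about 0.4 to 0.85 m from the base axis. Payload 4.5 kg.
Tool frame: the origin (TCP) lies midway between the tips of the shut fingers; the grasp point (between the pads) lies 19 mm behind it; y points along the fingers, z is the direction in which the jaws open and shut, and the axes are right-handed (so a half turn about y gives the same grasp; the last joint's range is limited). The gripper opens to 88 mm and grips with 3 to 60 N. Pads are 18 mm wide; open, the fingers measure 123 mm over their backs; the gripper's body (75 mm by 187 mm) begins 45 mm behind the grasp point.
Start: joints at [-1.234, 0.689, -0.195, 1.565, 0.157, 0.902, -0.215], TCP at [0.186, 0.597, 0.239] pointing down, gripper open.
Joint ranges: [-3.01, 3.01], [-0.46, 2.08], [-1.47, 1.51], [0.13, 2.56], [-1, 4.14], [0.04, 2.09], [-2.66, 2.66]. Speed limits (rad/s): [2.57, 2.57, 3.14, 3.14, 3.14, 3.14, 3.14].

INTERFACE

Orientations are given as a unit quaternion [x, y, z, w].
In Python, from plant import r, snapshot, get_calibration, job, boxes_of gives the robot as it stands. The module is installed in compiled form; this text tells all that it offers.
- The arm moves only by the shell command python3 -m handwheel 'ROWS' [OPENING] [FORCE]. ROWS is JSON, a list that holds one entry, the list of rows, each a list of 6 numbers: the shift along the tool's x, y, z as a fraction of full scale, then the turn, a rotation vector about the tool's x, y, z as a fraction of full scale. In form: [[[x, y, z, wx, wy, wz], ...]]. A call has 1 to 12 rows; each row is the pose to reach, as a shift and turn from the pose commanded when the call began, along the tool's axes at that moment, turning the shorter way round; what a row does not reach only later rows make up. Full scale, the value 1, is 100 cm for a shift and 180 degrees for a turn. A row lasts 1/12 s, in which the tool goes at most 41.7 mm and 7.16 degrees, less where a joint would pass 70% of its speed; a pose out of reach is approached as far as the arm can. A call with a number of a shift or a turn outside -1 to 1 is refused whole. A call with a gripper value outside its range is refused whole. OPENING is the opening, from -1 (shut) to 1 (fully open), set as the call begins (- or left out, the last holds). The fingers move at their own pace and stop on an object; FORCE is the grip in N (left out, the last holds). Time passes only in rows, so rows that repeat a pose let the fingers close. It gives the time, the measured TCP pose, the force and the opening at its end, in the units of the state.
- r.get_state(): the state, without advancing time (a new reading comes with each control period).
- snapshot(name): name is "scene" or "top" or "wrist"; returns the picture (384x512x3 uint8, red, green, blue); there is no depth.
- get_calibration(name): a dict with "fx", "fy", "cx", "cy" (pixels), "k1" (the pictures are not rectified: a ray, as slopes to the right and down, at radius r is drawn at 1 + k1 r^2 times it, then the intrinsics apply), "T" (4x4, takes a point from camera to world coordinates). Camera axes: x right, y down, z forward; pixel columns grow to the right and rows downward; lengths in m; the calibration is good to about 2 mm. A picture is of the moment at which its call begins: read the wrist's pose just before it. get_calibration takes no time and is no camera call; for the wrist camera it gives the pose at the moment of the call.
- job.finish_job(): hands the job in, once; it reports no verdict.
Trained networks look in the newest picture that a camera, given by its name, has taken for a name from the list of things; names that differ only in an ending like _2 or _b are one class to them, and where a whole thing is asked for, a point or a joint stands for the part that bears it (a point fixed in the world has none). Each returns a list of dicts, best first, with "confidence" (0 to 1); they miss things now and then, are a little off and sometimes report something else, mostly with a low value. They report only what shows in the picture. A call takes as long as a camera call. They do not tell look-alikes from the thing itself.
- boxes_of(thing, camera): "bbox" ([left, top, right, bottom] in pixels, round what is visible of it).
The state is a dict: "clock": time; "q": joint angles; "qd": joint speeds; "joint_torque": joint torques, N m; "tool_pos": TCP position; "eef_rot": TCP orientation; "contact_force": force on the tool from outside, world axes, zero at the start; "moment": the same for the moment, N m; "opening": opening from 0.0 (shut) to 1.0 (fully open).
Only numpy, scipy, OpenCV 4.12 (cv2) and the standard library are available. Lean on these libraries where they do the work, as an engineer would, in place of code of your own. Each camera call takes 0.05 s, during which the arm holds its last target. There are 200 camera calls.

## Working session

There is one attempt and no reset: what is moved stays moved. The work goes in short steps, Python scripts to look and compute and a shell command to move; the robot and the scene stay as the last step left them, time stands still between calls to the robot, and variables do not carry over. Pictures are saved under pics/ and viewed, about 8 in all and at most 12, crops included, and the job is handed in when it is done.

```bash
mkdir -p pics
python3 - <<'E'
from plant import r,snapshot,get_calibration,boxes_of
import cv2,numpy as np
s=r.get_state();print({k:np.round(v,3).tolist() for k,v in s.items()})
for c in("scene","top"):
    im=snapshot(c);cv2.imwrite(f"pics/{c}0.png",im[:,:,::-1])
    k=get_calibration(c);print(c,{a:np.round(b,4).tolist() for a,b in k.items()})
    for t in("box","cover","tab","tray","bottle","jar","beaker"):
        print(t,[(np.round(d["bbox"]).tolist(),round(d["confidence"],2)) for d in boxes_of(t,c)][:3])
a=cv2.imread("pics/top0.png");cv2.imwrite("pics/top0b.png",cv2.resize(a,(800,600),interpolation=cv2.INTER_CUBIC))
E
```

```text
{'clock': 0.0, 'q': [-1.234, 0.69, -0.195, 1.566, 0.157, 0.902, -0.215], 'qd': [0.0, -0.001, 0.002, 0.002, -0.0, -0.001, -0.0], 'joint_torque': [-0.0, -52.756, -1.267, -15.343, -0.053, 0.006, 0.0], 'tool_pos': [0.186, 0.596, 0.238], 'eef_rot': [0.7, -0.107, 0.107, -0.698], 'contact_force': [-0.172, -0.293, 0.178], 'moment': [0.071, 0.053, 0.057], 'opening': 0.996}
scene {'fx': 369.7008, 'fy': 369.7008, 'cx': 255.9027, 'cy': 190.7254, 'k1': -0.0609, 'T': [[0.0429, 0.7963, -0.6034, 1.148], [0.999, -0.0426, 0.0148, 0.0575], [-0.0139, -0.6034, -0.7973, 0.8336], [0.0, 0.0, 0.0, 1.0]]}
box [([270.0, 177.0, 301.0, 219.0], 0.67)]
cover [([267.0, 166.0, 304.0, 206.0], 0.95), ([293.0, 136.0, 341.0, 173.0], 0.95), ([333.0, 184.0, 371.0, 226.0], 0.84)]
tab [([150.0, 242.0, 177.0, 275.0], 0.69), ([359.0, 200.0, 366.0, 210.0], 0.61), ([229.0, 236.0, 252.0, 267.0], 0.61)]
tray [([136.0, 180.0, 203.0, 240.0], 0.73)]
bottle [([230.0, 233.0, 251.0, 269.0], 0.56), ([151.0, 243.0, 179.0, 274.0], 0.52)]
jar [([153.0, 243.0, 178.0, 276.0], 0.94)]
beaker []
top {'fx': 440.0474, 'fy': 440.0474, 'cx': 262.2909, 'cy': 187.4195, 'k1': -0.0971, 'T': [[0.0293, -0.9975, 0.0651, 0.4947], [-0.9996, -0.0295, -0.0022, 0.0632], [0.0041, -0.065, -0.9979, 1.1755], [0.0, 0.0, 0.0, 1.0]]}
box [([218.0, 183.0, 234.0, 201.0], 0.74)]
cover [([160.0, 225.0, 211.0, 271.0], 0.97), ([212.0, 174.0, 248.0, 219.0], 0.83), ([317.0, 152.0, 378.0, 230.0], 0.58)]
tab [([149.0, 167.0, 158.0, 186.0], 0.5), ([222.0, 189.0, 223.0, 202.0], 0.45), ([317.0, 151.0, 380.0, 228.0], 0.26)]
tray [([314.0, 153.0, 378.0, 228.0], 0.81), ([338.0, 116.0, 363.0, 142.0], 0.41)]
bottle [([269.0, 117.0, 289.0, 143.0], 0.83), ([316.0, 152.0, 380.0, 230.0], 0.74)]
jar [([334.0, 116.0, 363.0, 144.0], 0.62), ([219.0, 192.0, 220.0, 204.0], 0.51)]
beaker [([206.0, 114.0, 232.0, 137.0], 0.74), ([316.0, 152.0, 377.0, 230.0], 0.19)]
```

View pics/top0b.png

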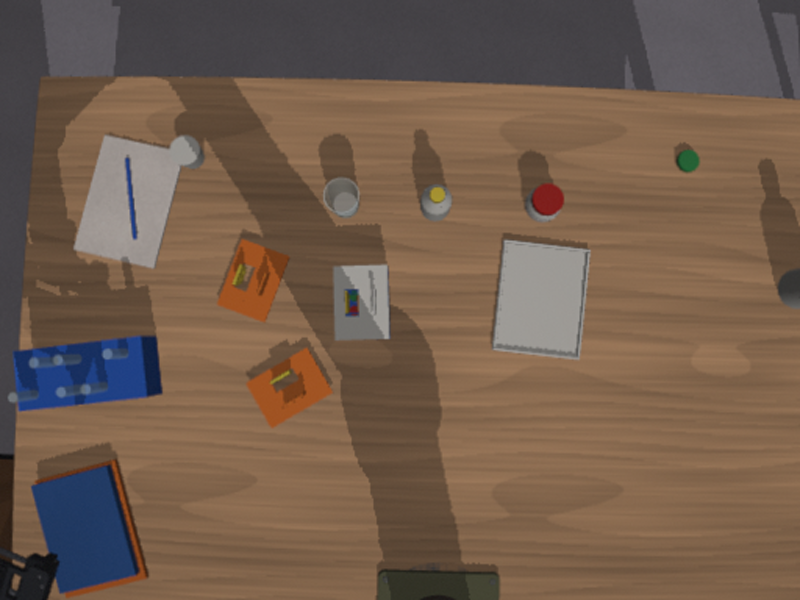

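View pics/scene0.png

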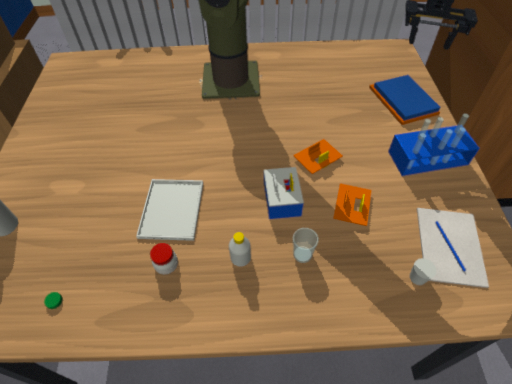

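Candidates for the cover in the top picture (800x600 view): white plate on the blue box at (361,302), and orange look-alikes at (253,280) and (288,386). The white one, on the blue box in the scene view at (284,190), fits. The tray is at (541,298). I'll confirm with an enlarged crop.

```bash
cat > h.py <<'E'
import numpy as np,cv2
from plant import r,snapshot,get_calibration,boxes_of
from scipy.spatial.transform import Rotation as R
def ray(k,uv):
    uv=np.atleast_2d(np.float64(uv));d=(uv-[k["cx"],k["cy"]])/[k["fx"],k["fy"]];p=d.copy()
    for _ in range(20): p=d/(1+k["k1"]*(p**2).sum(1,keepdims=True))
    T=np.array(k["T"]);return T[:3,3],np.c_[p,np.ones(len(p))]@T[:3,:3].T
def onz(k,uv,z):
    o,d=ray(k,uv);return o+d*((z-o[2])/d[:,2])[:,None]
def proj(k,P):
    T=np.array(k["T"]);c=(np.atleast_2d(P)-T[:3,3])@T[:3,:3];p=c[:,:2]/c[:,2:]
    p=p*(1+k["k1"]*(p**2).sum(1,keepdims=True));return p*[k["fx"],k["fy"]]+[k["cx"],k["cy"]]
def st():
    s=r.get_state();print("t",round(s["clock"],2),"pos",np.round(s["tool_pos"],4),"F",np.round(s["contact_force"],2),"M",np.round(s["moment"],2),"op",round(s["opening"],4));return s
E
python3 - <<'E'
from h import *
k=get_calibration("top");a=cv2.imread("pics/top0.png");b=cv2.imread("pics/scene0.png")
c1=cv2.resize(a[160:230,195:265],(400,400),interpolation=cv2.INTER_CUBIC)
c2=cv2.resize(b[155:225,250:320],(400,400),interpolation=cv2.INTER_CUBIC)
cv2.imwrite("pics/crop1.png",np.hstack([c1,c2]))
g=lambda p:np.array(p)*512/800
pl=onz(k,g([[333,266],[388,265],[390,339],[335,340]]),.064);print(pl.round(4),pl.mean(0))
tr=onz(k,g([[504,241],[589,250],[579,358],[493,349]]),.012);print(tr.round(4),tr.mean(0))
for n in [(342,192,.08),(437,194,.105),(547,199,.06)]: print(onz(k,g(n[:2]),n[2]).round(3))
s=r.get_state();print(R.from_quat(s["eef_rot"]).as_matrix().round(3))
w=get_calibration("wrist");print(w["T"],w["fx"])
E
```

```text
[[0.6072 0.1868 0.064 ]
 [0.6114 0.0975 0.064 ]
 [0.4916 0.0905 0.064 ]
 [0.4873 0.1793 0.064 ]] [0.54940512 0.13852749 0.064     ]
[[ 0.6641 -0.0977  0.012 ]
 [ 0.6533 -0.2447  0.012 ]
 [ 0.4682 -0.2299  0.012 ]
 [ 0.4796 -0.0828  0.012 ]] [ 0.56630358 -0.16375508  0.012     ]
[[0.726 0.175 0.08 ]]
[[0.722 0.023 0.105]]
[[ 0.729 -0.161  0.06 ]]
[[ 0.955  0.     0.298]
 [-0.298  0.     0.955]
 [ 0.    -1.     0.   ]]
[[ 2.96849991e-01  9.11298785e-01  2.85332451e-01  1.11801451e-01]
 [ 9.54924058e-01 -2.83177436e-01 -8.90538228e-02  6.19961008e-01]
 [-3.54928913e-04  2.98906448e-01 -9.54282353e-01  3.85939050e-01]
 [ 0.00000000e+00  0.00000000e+00  0.00000000e+00  1.00000000e+00]] 337.95452275220697
```

View pics/crop1.png

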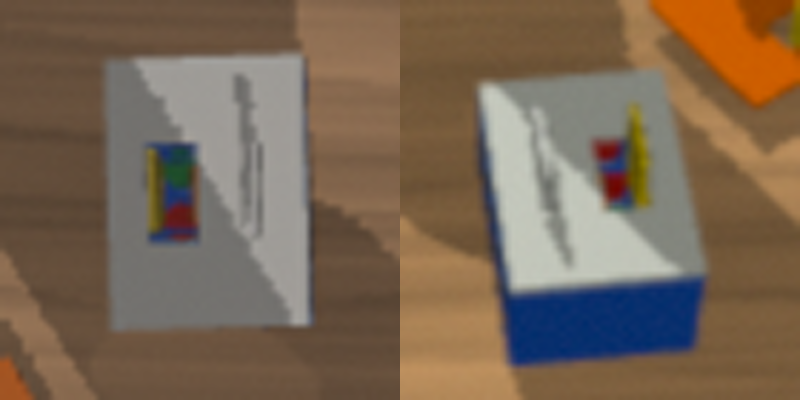

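The crop confirms it: a white plate on the blue box, with the yellow tab on its +y side (crop left, (155,193)) and the rib at (250,190). Its yaw is about 3.4°. Next I move above it.

```bash
python3 -m handwheel '[[[0.24,0,-0.165,0,-0.06,0],[0.483,0.0,-0.329,0,-0.115,0],[0.483,0.0,-0.329,0,-0.115,0],[0.483,0.0,-0.329,0,-0.115,0],[0.483,0.0,-0.329,0,-0.115,0],[0.483,0.0,-0.329,0,-0.115,0],[0.483,0.0,-0.329,0,-0.115,0],[0.483,0.0,-0.329,0,-0.115,0],[0.483,0.0,-0.329,0,-0.115,0],[0.483,0.0,-0.329,0,-0.115,0],[0.483,0.0,-0.329,0,-0.115,0],[0.483,0.0,-0.329,0,-0.115,0]]]' 1 10
python3 -c "
from h import *
s=st();M=R.from_quat(s['eef_rot']).as_matrix();print(M.round(4));print((np.array([.5494,.1385,.22])-s['tool_pos'])@M)"
```

```text
clock: 1.8
tool_pos: [0.498, 0.2028, 0.239]
eef_rot: [-0.707, -0.021, 0.02, 0.707]
contact_force: [0.7, 0.1, -1.2]
opening: 0.998
t 1.8 pos [0.498  0.2028 0.239 ] F [ 0.65  0.14 -1.23] M [ 0.06 -0.06  0.05] op 0.9975
[[ 9.983e-01  5.000e-04 -5.830e-02]
 [ 5.830e-02  3.000e-04  9.983e-01]
 [ 5.000e-04 -1.000e+00  2.000e-04]]
[ 0.04756176  0.01897814 -0.06722142]
```

```bash
python3 -m handwheel '[[[0.047,0.019,-0.067,0,0,0],[0.047,0.019,-0.067,0,0,0],[0.047,0.019,-0.067,0,0,0],[0.047,0.019,-0.067,0,0,0],[0.047,0.019,-0.067,0,0,0],[0.047,0.019,-0.067,0,0,0]]]'
python3 - <<'E'
from h import *
s=st();M=R.from_quat(s['eef_rot']).as_matrix();print(M.round(4))
k=get_calibration("wrist");im=snapshot("wrist")
np.save("k1.npy",k,allow_pickle=True)
cv2.imwrite("pics/w1.png",cv2.resize(im[:,:,::-1],(800,600),interpolation=cv2.INTER_CUBIC))
cv2.imwrite("pics/w1r.png",im[:,:,::-1])
for t in("cover","tab","box"): print(t,[(np.round(d["bbox"]).tolist(),round(d["confidence"],2)) for d in boxes_of(t,"wrist")][:3])
E
```

```text
clock: 2.3
tool_pos: [0.5469, 0.1425, 0.2201]
eef_rot: [-0.706, -0.022, 0.022, 0.707]
contact_force: [-1.0, 0.6, 0.6]
opening: 1.001
t 2.3 pos [0.5469 0.1425 0.2201] F [-1.02  0.65  0.59] M [ 0.    0.02 -0.01] op 1.0007
[[ 9.981e-01 -1.000e-04 -6.130e-02]
 [ 6.130e-02  1.400e-03  9.981e-01]
 [ 0.000e+00 -1.000e+00  1.400e-03]]
cover [([203.0, 112.0, 304.0, 237.0], 0.89), ([314.0, 0.0, 470.0, 95.0], 0.73), ([364.0, 143.0, 485.0, 264.0], 0.65)]
tab [([383.0, 28.0, 434.0, 56.0], 0.88), ([272.0, 157.0, 283.0, 206.0], 0.79), ([426.0, 198.0, 467.0, 239.0], 0.76)]
box [([206.0, 104.0, 299.0, 200.0], 0.82)]
```

View pics/w1.png

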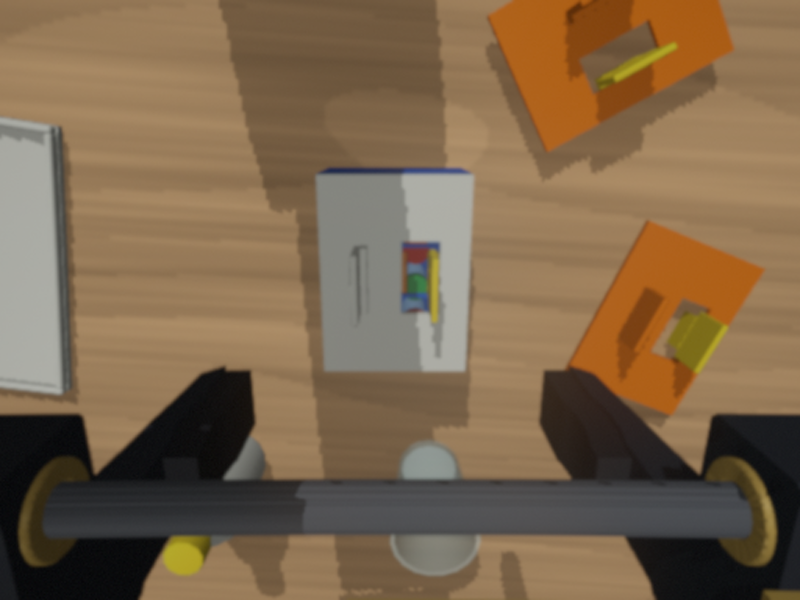

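The wrist picture shows the plate with corners (317,174), (472,174), (466,371) and (324,371), the rib top at (355-367,246-322) and the tab at (429-439,250-322).

Run:
```python
from h import *
k=np.load("k1.npy",allow_pickle=True).item();g=lambda p:np.array(p)*.64
pl=onz(k,g([[317,174],[472,174],[466,371],[324,371]]),.064);print(pl.round(4),pl.mean(0))
c=pl
a=(c[3]-c[0]+c[2]-c[1])[:2];print("x-axis yaw",np.degrees(np.arctan2(a[1],a[0])), np.linalg.norm(a)/2)
b=(c[1]-c[0]+c[2]-c[3])[:2];print("y-axis yaw",np.degrees(np.arctan2(b[1],b[0]))-90,np.linalg.norm(b)/2)
print("grips top",onz(k,g([[434,250],[434,322],[357,246],[357,322]]),.092).round(4))
th=np.radians(3.4)
for m in ([.5494,.1385],):
  for y in(-.024,.024): print(proj(k,[[m[0]-np.sin(th)*y+np.cos(th)*x,m[1]+np.cos(th)*y+np.sin(th)*x,.092] for x in(-.02,.02)])/.64)
```

```text
[[0.4939 0.0951 0.064 ]
 [0.4885 0.1816 0.064 ]
 [0.6088 0.1905 0.064 ]
 [0.6144 0.1015 0.064 ]] [0.55139038 0.14217677 0.064     ]
x-axis yaw 3.669359256932186 0.12069346885397875
y-axis yaw 3.58193807161949 0.08793546125446465
grips top [[0.527  0.1616 0.092 ]
 [0.5675 0.165  0.092 ]
 [0.5274 0.1207 0.092 ]
 [0.5701 0.1224 0.092 ]]
[[342.85456764 251.5640664 ]
 [344.82186318 322.39423848]]
[[433.20285639 251.85600023]
 [431.46361169 322.64284469]]
```

```bash
python3 -m handwheel '[[[0.0036,0.04,-0.001,0,0,0],[0.0036,0.08,-0.001,0,0,0],[0.0036,0.11,-0.001,0,0,0],[0.0036,0.13,-0.001,0,0,0],[0.0036,0.142,-0.001,0,0,0],[0.0036,0.146,-0.001,0,0,0],[0.0036,0.146,-0.001,0,0,0],[0.0036,0.146,-0.001,0,0,0],[0.0036,0.146,-0.001,0,0,0]]]' 0.27
python3 - <<'E'
from h import *
s=st();im=snapshot("wrist");k=get_calibration("wrist")
cv2.imwrite("pics/w2.png",cv2.resize(im[:,:,::-1],(800,600),interpolation=cv2.INTER_CUBIC))
E
```

```text
clock: 3.25
tool_pos: [0.5524, 0.1402, 0.0752]
eef_rot: [-0.706, -0.022, 0.02, 0.707]
contact_force: [0.5, 0.6, -0.1]
opening: 0.635
t 3.25 pos [0.5524 0.1402 0.0752] F [ 0.51  0.6  -0.12] M [-0.01  0.07  0.  ] op 0.6352
```

View pics/w2.png

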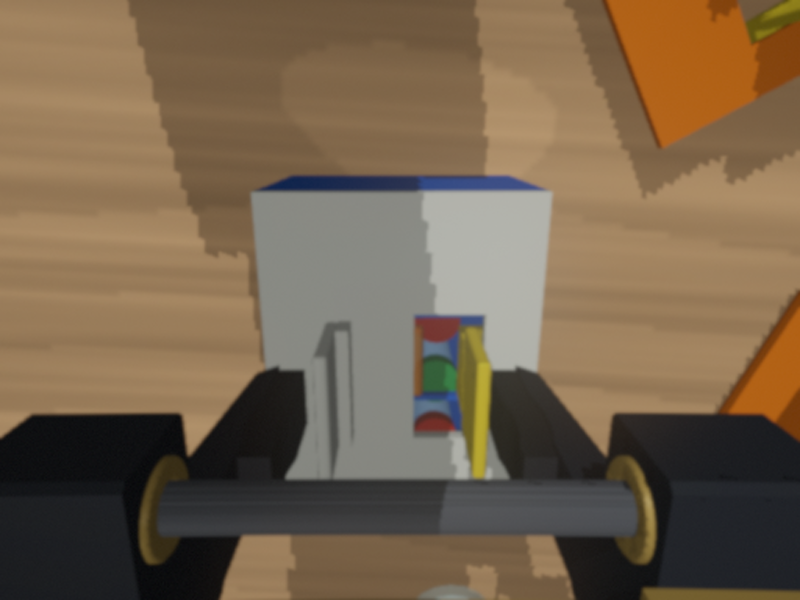

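The fingers straddle both grips: rib at about (305-350,330-470), tab at about (460-490,330-475). Next I descend the last millimetres and close onto them lightly.

```bash
python3 -m handwheel '[[[-0.001,0.003,0,0,0,0],[-0.001,0.006,0,0,0,0],[-0.001,0.007,0,0,0,0],[-0.001,0.007,0,0,0,0],[-0.001,0.007,0,0,0,0]]]' 0.14 6
python3 -m handwheel '[[[0,0,0,0,0,0],[0,0,0,0,0,0],[0,0,0,0,0,0]]]' 0.1
python3 -c "
from h import *
st()"
```

```text
clock: 3.72
tool_pos: [0.5503, 0.1399, 0.0667]
eef_rot: [-0.707, -0.021, 0.021, 0.707]
contact_force: [1.1, 0.6, 0.5]
opening: 0.57
clock: 3.97
tool_pos: [0.5503, 0.14, 0.0667]
eef_rot: [-0.707, -0.021, 0.021, 0.707]
contact_force: [0.6, 1.5, -0.4]
opening: 0.55
t 3.97 pos [0.5503 0.14   0.0667] F [ 0.61  1.54 -0.42] M [ 0.38 -0.02 -0.  ] op 0.55
```

```bash
for i in 1; do python3 -m handwheel '[[[0,0,0.001,0,0,0],[0,0,0.001,0,0,0],[0,0,0.001,0,0,0]]]'; done
python3 -m handwheel '[[[0,0,0.0005,0,0,0],[0,0,0.0005,0,0,0],[0,0,0.0005,0,0,0]]]'
python3 -m handwheel '[[[0,0,0,0,0,0],[0,0,0,0,0,0]]]'
python3 -c "
from h import *
st()"
```

```text
clock: 4.22
tool_pos: [0.5501, 0.1402, 0.0667]
eef_rot: [0.707, 0.02, -0.021, -0.707]
contact_force: [-0.5, -0.1, 0.1]
opening: 0.552
clock: 4.47
tool_pos: [0.5502, 0.1408, 0.0666]
eef_rot: [0.707, 0.02, -0.021, -0.707]
contact_force: [-0.0, 0.3, 0.3]
opening: 0.549
clock: 4.63
tool_pos: [0.5502, 0.1408, 0.0666]
eef_rot: [0.707, 0.02, -0.021, -0.707]
contact_force: [-0.1, -0.7, -0.9]
opening: 0.556
t 4.63 pos [0.5502 0.1408 0.0666] F [-0.1  -0.7  -0.89] M [-0.09 -0.   -0.03] op 0.5559
```

```bash
python3 -m handwheel '[[[0,0,-0.0005,0,0,0],[0,0,-0.0005,0,0,0],[0,0,-0.0005,0,0,0]]]' 0.045 12
python3 -m handwheel '[[[0,0,0,0,0,0]]]'
python3 -m handwheel '[[[0,0,0,0,0,0]]]'
python3 -m handwheel '[[[0,0,-0.0005,0,0,0],[0,0,-0.0005,0,0,0],[0,0,-0.0005,0,0,0]]]' 0.03
python3 -m handwheel '[[[0,0,0,0,0,0]]]'
python3 -m handwheel '[[[0,0,0,0,0,0]]]'
python3 -c "
from h import *
st()"
```

```text
clock: 4.88
tool_pos: [0.5502, 0.1406, 0.0667]
eef_rot: [-0.707, -0.021, 0.021, 0.707]
contact_force: [0.1, -0.0, -1.2]
opening: 0.527
clock: 4.97
tool_pos: [0.5503, 0.1408, 0.0667]
eef_rot: [-0.707, -0.021, 0.021, 0.707]
contact_force: [0.0, -0.4, -1.0]
opening: 0.523
clock: 5.05
tool_pos: [0.5503, 0.1408, 0.0667]
eef_rot: [-0.707, -0.021, 0.021, 0.707]
contact_force: [-0.5, -0.8, -0.3]
opening: 0.52
clock: 5.3
tool_pos: [0.5503, 0.1404, 0.0667]
eef_rot: [-0.707, -0.021, 0.021, 0.707]
contact_force: [0.0, -0.5, -1.9]
opening: 0.518
clock: 5.38
tool_pos: [0.5503, 0.1404, 0.0667]
eef_rot: [-0.707, -0.021, 0.021, 0.707]
contact_force: [0.9, 0.0, -0.9]
opening: 0.514
clock: 5.47
tool_pos: [0.5503, 0.1403, 0.0667]
eef_rot: [-0.707, -0.021, 0.021, 0.707]
contact_force: [0.1, -0.6, -0.5]
opening: 0.515
t 5.47 pos [0.5503 0.1403 0.0667] F [ 0.08 -0.61 -0.45] M [ 0.05  0.04 -0.01] op 0.5147
```

```bash
python3 -m handwheel '[[[0,-0.0005,0,0,0,0],[0,-0.001,0,0,0,0],[0,-0.0012,0,0,0,0],[0,-0.0012,0,0,0,0]]]'
python3 -m handwheel '[[[0,-0.0004,0,0,0,0],[0,-0.0004,0,0,0,0]]]'
python3 -m handwheel '[[[0,-0.0004,0,0,0,0],[0,-0.0004,0,0,0,0]]]'
python3 -m handwheel '[[[0,0,0,0,0,0]]]'
python3 -c "
from h import *
for i in range(3): st();snapshot('top')"
```

```text
clock: 5.8
tool_pos: [0.5502, 0.1402, 0.0678]
eef_rot: [-0.707, -0.021, 0.021, 0.707]
contact_force: [-0.2, 0.2, -1.7]
opening: 0.517
clock: 5.97
tool_pos: [0.5502, 0.1404, 0.0682]
eef_rot: [-0.707, -0.021, 0.021, 0.707]
contact_force: [0.2, 0.0, -3.9]
opening: 0.517
clock: 6.13
tool_pos: [0.5502, 0.1406, 0.0685]
eef_rot: [-0.707, -0.021, 0.021, 0.707]
contact_force: [0.2, 1.3, -4.6]
opening: 0.521
clock: 6.22
tool_pos: [0.5502, 0.1406, 0.0686]
eef_rot: [-0.707, -0.021, 0.021, 0.707]
contact_force: [1.1, 1.4, -5.4]
opening: 0.514
t 6.22 pos [0.5502 0.1406 0.0686] F [ 1.11  1.39 -5.37] M [ 0.31 -0.1   0.02] op 0.5141
t 6.27 pos [0.5502 0.1405 0.0686] F [ 1.06  1.54 -5.24] M [ 0.31 -0.06 -0.07] op 0.5149
t 6.32 pos [0.5502 0.1406 0.0686] F [ 0.26  1.62 -6.75] M [ 0.31 -0.05 -0.02] op 0.5179
```

```bash
python3 -m handwheel '[[[0,0.001,0,0,0,0],[0,0.0017,-0.0004,0,0,0],[0,0.0017,-0.0004,0,0,0],[0,0.0017,-0.0004,0,0,0],[0,0.0017,-0.0004,0,0,0],[0,0.001,-0.0004,0,0,0],[0,0.0005,-0.0004,0,0,0],[0,0.0002,-0.0004,0,0,0],[0,0.0002,-0.0004,0,0,0],[0,0.0002,-0.0004,0,0,0]]]' 0.01
python3 -c "
from h import *
for i in range(2): st();snapshot('top')"
python3 -m handwheel '[[[0,0.001,0,0,0,0],[0,0.0015,-0.0004,0,0,0],[0,0.0015,-0.0004,0,0,0],[0,0.0015,-0.0004,0,0,0],[0,0.0015,-0.0004,0,0,0],[0,0.001,-0.0004,0,0,0],[0,0.0005,-0.0004,0,0,0],[0,0.000,-0.0004,0,0,0],[0,0.000,-0.0004,0,0,0],[0,0.000,-0.0004,0,0,0]]]' -0.01
python3 -c "
from h import *
for i in range(2): st();snapshot('top')"
```

```text
clock: 7.2
tool_pos: [0.5503, 0.1395, 0.0684]
eef_rot: [0.707, 0.021, -0.021, -0.707]
contact_force: [0.0, 0.2, -2.4]
opening: 0.503
t 7.2 pos [0.5503 0.1395 0.0684] F [ 0.02  0.18 -2.36] M [-0.06 -0.06 -0.04] op 0.5032
t 7.25 pos [0.5503 0.1395 0.0684] F [ 0.45 -0.59 -1.69] M [-0.06 -0.13 -0.08] op 0.5023
clock: 8.13
tool_pos: [0.5502, 0.1391, 0.0683]
eef_rot: [0.707, 0.021, -0.021, -0.707]
contact_force: [0.3, -0.1, -1.8]
opening: 0.5
t 8.13 pos [0.5502 0.1391 0.0683] F [ 0.25 -0.11 -1.85] M [-0.05 -0.05  0.02] op 0.4998
t 8.18 pos [0.5503 0.1391 0.0683] F [ 0.39 -1.01 -2.27] M [-0.09 -0.01  0.02] op 0.4997
```

```bash
python3 -m handwheel '[[[0,-0.0004,0,0,0,0],[0,-0.0004,0,0,0,0]]]'
python3 -m handwheel '[[[0,-0.0004,0,0,0,0],[0,-0.0004,0,0,0,0]]]'
python3 -m handwheel '[[[0,0,0,0,0,0]]]'
python3 -c "
from h import *
for i in range(3): st();snapshot('top')"
```

```text
clock: 8.4
tool_pos: [0.5502, 0.1393, 0.0687]
eef_rot: [0.707, 0.021, -0.021, -0.707]
contact_force: [0.2, 0.7, -3.7]
opening: 0.497
clock: 8.57
tool_pos: [0.5502, 0.1395, 0.0691]
eef_rot: [-0.707, -0.021, 0.021, 0.707]
contact_force: [0.3, -0.1, -4.6]
opening: 0.497
clock: 8.65
tool_pos: [0.5502, 0.1395, 0.0691]
eef_rot: [-0.707, -0.021, 0.021, 0.707]
contact_force: [1.5, -0.0, -4.9]
opening: 0.495
t 8.65 pos [0.5502 0.1395 0.0691] F [ 1.55 -0.02 -4.9 ] M [-0.03 -0.08  0.04] op 0.4952
t 8.7 pos [0.5502 0.1395 0.0691] F [ 0.74  0.61 -5.08] M [ 0.06 -0.08 -0.03] op 0.4924
t 8.75 pos [0.5502 0.1395 0.0692] F [ 0.68 -0.57 -5.52] M [ 0.05 -0.05 -0.01] op 0.4983
```

```bash
python3 -m handwheel '[[[0,0.001,0,0,0,0],[0,0.0014,-0.0004,0,0,0],[0,0.0014,-0.0004,0,0,0],[0,0.0014,-0.0004,0,0,0],[0,0.0014,-0.0004,0,0,0],[0,0.001,-0.0004,0,0,0],[0,0.0005,-0.0004,0,0,0],[0,0.000,-0.0004,0,0,0],[0,-0.0002,-0.0004,0,0,0],[0,-0.0002,-0.0004,0,0,0]]]' -0.03
python3 -c "
from h import *
for i in range(2): st();snapshot('top')"
```

```text
clock: 9.63
tool_pos: [0.5503, 0.1388, 0.0692]
eef_rot: [0.707, 0.021, -0.021, -0.707]
contact_force: [1.0, 0.5, -4.1]
opening: 0.486
t 9.63 pos [0.5503 0.1388 0.0692] F [ 1.03  0.45 -4.09] M [-0.04 -0.15 -0.02] op 0.4859
t 9.68 pos [0.5503 0.1388 0.0692] F [-0.04  0.25 -4.31] M [-0.02 -0.12 -0.03] op 0.4847
```

```bash
python3 -m handwheel '[[[0,0.001,0,0,0,0],[0,0.0014,-0.0004,0,0,0],[0,0.0014,-0.0004,0,0,0],[0,0.0014,-0.0004,0,0,0],[0,0.0014,-0.0004,0,0,0],[0,0.001,-0.0004,0,0,0],[0,0.0005,-0.0004,0,0,0],[0,0.000,-0.0004,0,0,0],[0,-0.0001,-0.0004,0,0,0],[0,-0.0001,-0.0004,0,0,0]]]' -0.05
python3 -c "
from h import *
for i in range(2): st();snapshot('top')"
```

```text
clock: 10.57
tool_pos: [0.5503, 0.1385, 0.0693]
eef_rot: [0.707, 0.021, -0.021, -0.707]
contact_force: [-0.0, 0.9, -4.8]
opening: 0.479
t 10.57 pos [0.5503 0.1385 0.0693] F [-0.01  0.93 -4.78] M [-0.02 -0.15  0.05] op 0.4792
t 10.62 pos [0.5503 0.1385 0.0693] F [ 1.22  0.26 -5.22] M [-0.04 -0.1   0.01] op 0.4724
```

Still caught, at about 6.2 mm.

```bash
python3 -m handwheel '[[[0,0.001,0,0,0,0],[0,0.0014,-0.0004,0,0,0],[0,0.0014,-0.0004,0,0,0],[0,0.0014,-0.0004,0,0,0],[0,0.0014,-0.0004,0,0,0],[0,0.001,-0.0004,0,0,0],[0,0.0005,-0.0004,0,0,0],[0,0.000,-0.0004,0,0,0],[0,0,-0.0004,0,0,0],[0,0,-0.0004,0,0,0]]]' -0.07
python3 -c "
from h import *
for i in range(2): st();snapshot('top')"
```

```text
clock: 11.5
tool_pos: [0.5503, 0.138, 0.0694]
eef_rot: [0.707, 0.021, -0.021, -0.707]
contact_force: [0.2, 0.2, -3.9]
opening: 0.467
t 11.5 pos [0.5503 0.138  0.0694] F [ 0.24  0.17 -3.86] M [ 0.01 -0.17  0.07] op 0.4672
t 11.55 pos [0.5503 0.138  0.0694] F [ 1.87 -0.17 -3.7 ] M [-0.04 -0.12 -0.03] op 0.4635
```

Still caught, at about 7.1 mm.

```bash
python3 -m handwheel '[[[0,0.001,0,0,0,0],[0,0.0014,-0.0004,0,0,0],[0,0.0014,-0.0004,0,0,0],[0,0.0014,-0.0004,0,0,0],[0,0.0014,-0.0004,0,0,0],[0,0.001,-0.0004,0,0,0],[0,0.0005,-0.0004,0,0,0],[0,0.000,-0.0004,0,0,0],[0,-0.0001,-0.0004,0,0,0],[0,-0.0001,-0.0004,0,0,0]]]' -0.09
python3 -c "
from h import *
for i in range(2): st();snapshot('top')"
```

```text
clock: 12.43
tool_pos: [0.5503, 0.1375, 0.0694]
eef_rot: [0.707, 0.02, -0.021, -0.707]
contact_force: [0.7, 0.6, -4.3]
opening: 0.455
t 12.43 pos [0.5503 0.1375 0.0694] F [ 0.7   0.57 -4.26] M [-0.08 -0.09 -0.03] op 0.4553
t 12.48 pos [0.5503 0.1375 0.0694] F [ 0.08  0.33 -5.04] M [-0.05 -0.1  -0.05] op 0.4559
```

```bash
python3 -m handwheel '[[[0,0.001,0,0,0,0],[0,0.0014,-0.0004,0,0,0],[0,0.0014,-0.0004,0,0,0],[0,0.0014,-0.0004,0,0,0],[0,0.0014,-0.0004,0,0,0],[0,0.001,-0.0004,0,0,0],[0,0.0005,-0.0004,0,0,0],[0,0.000,-0.0004,0,0,0],[0,0,-0.0004,0,0,0],[0,0,-0.0004,0,0,0]]]' -0.11
python3 -c "
from h import *
for i in range(2): st();snapshot('top')"
```

```text
clock: 13.37
tool_pos: [0.5504, 0.1373, 0.0694]
eef_rot: [0.707, 0.021, -0.021, -0.707]
contact_force: [0.8, 0.1, -5.4]
opening: 0.447
t 13.37 pos [0.5504 0.1373 0.0694] F [ 0.77  0.13 -5.36] M [-0.05 -0.19  0.03] op 0.4474
t 13.42 pos [0.5504 0.1373 0.0694] F [ 0.58  0.05 -5.59] M [-0.07 -0.11 -0.06] op 0.4491
```

```bash
python3 -m handwheel '[[[0,0.001,0,0,0,0],[0,0.0014,-0.0004,0,0,0],[0,0.0014,-0.0004,0,0,0],[0,0.0014,-0.0004,0,0,0],[0,0.0014,-0.0004,0,0,0],[0,0.001,-0.0004,0,0,0],[0,0.0005,-0.0004,0,0,0],[0,0.0001,-0.0004,0,0,0],[0,0.0001,-0.0004,0,0,0],[0,0.0001,-0.0004,0,0,0]]]' -0.13
python3 -c "
from h import *
for i in range(2): st();snapshot('top')"
```

```text
clock: 14.3
tool_pos: [0.5504, 0.1368, 0.0694]
eef_rot: [0.707, 0.021, -0.021, -0.707]
contact_force: [1.1, -0.1, -3.4]
opening: 0.432
t 14.3 pos [0.5504 0.1368 0.0694] F [ 1.08 -0.05 -3.36] M [-0.04 -0.13 -0.03] op 0.4325
t 14.35 pos [0.5504 0.1368 0.0694] F [ 0.85 -0.17 -3.11] M [-0.07 -0.04 -0.01] op 0.4349
```

```bash
python3 -m handwheel '[[[0,-0.0004,0,0,0,0],[0,-0.0004,0,0,0,0],[0,-0.0004,0,0,0,0]]]'
python3 -c "
from h import *
for i in range(2): st();snapshot('top')"
```

```text
clock: 14.65
tool_pos: [0.5503, 0.1368, 0.0697]
eef_rot: [0.707, 0.02, -0.021, -0.707]
contact_force: [0.7, -0.4, -7.2]
opening: 0.436
t 14.65 pos [0.5503 0.1368 0.0697] F [ 0.74 -0.37 -7.2 ] M [-0.12 -0.2  -0.01] op 0.4362
t 14.7 pos [0.5503 0.1369 0.0697] F [-0.06  0.27 -7.85] M [-0.19 -0.15 -0.02] op 0.4384
```

```bash
python3 -m handwheel '[[[0,0.001,0,0,0,0],[0,0.0016,-0.0004,0,0,0],[0,0.0016,-0.0004,0,0,0],[0,0.0016,-0.0004,0,0,0],[0,0.0016,-0.0004,0,0,0],[0,0.001,-0.0004,0,0,0],[0,0.0006,-0.0004,0,0,0],[0,0.0002,-0.0004,0,0,0],[0,0.0002,-0.0004,0,0,0],[0,0.0002,-0.0004,0,0,0]]]' -0.15
python3 -c "
from h import *
for i in range(2): st();snapshot('top')"
```

```text
clock: 15.58
tool_pos: [0.5505, 0.1366, 0.0699]
eef_rot: [-0.707, -0.021, 0.021, 0.707]
contact_force: [-0.5, 0.8, -1.5]
opening: 0.425
t 15.58 pos [0.5505 0.1366 0.0699] F [-0.48  0.78 -1.54] M [ 0.07  0.   -0.  ] op 0.4251
t 15.63 pos [0.5505 0.1366 0.0698] F [ 0.21  0.68 -1.3 ] M [ 0.03 -0.02  0.01] op 0.4251
```

```bash
python3 -m handwheel '[[[0,-0.0004,0,0,0,0],[0,-0.0004,0,0,0,0]]]'
python3 -m handwheel '[[[0,-0.0005,0,0,0,0],[0,-0.0005,0,0,0,0]]]'
python3 -c "
from h import *
for i in range(2): st();snapshot('top')"
```

```text
clock: 15.85
tool_pos: [0.5505, 0.1366, 0.0702]
eef_rot: [-0.707, -0.021, 0.021, 0.707]
contact_force: [-0.9, -0.1, -1.4]
opening: 0.423
clock: 16.02
tool_pos: [0.5505, 0.1366, 0.0708]
eef_rot: [-0.707, -0.021, 0.021, 0.707]
contact_force: [-0.3, 0.1, -0.9]
opening: 0.423
t 16.02 pos [0.5505 0.1366 0.0708] F [-0.27  0.14 -0.92] M [0.01 0.04 0.01] op 0.4226
t 16.07 pos [0.5505 0.1366 0.0708] F [-0.68  0.49 -1.65] M [0.02 0.06 0.06] op 0.4232
```

Force is only the cover's weight now (about 1 N), so the hook has let go at roughly 10.5 mm. I lift straight up with the tab kept pressed.

```bash
python3 -m handwheel '[[[0,-0.001,0,0,0,0],[0,-0.0025,0,0,0,0],[0,-0.005,0,0,0,0],[0,-0.008,0,0,0,0]]]'
python3 -m handwheel '[[[0,-0.006,0,0,0,0],[0,-0.012,0,0,0,0],[0,-0.02,0,0,0,0],[0,-0.035,0,0,0,0],[0,-0.055,0,0,0,0],[0,-0.075,0,0,0,0],[0,-0.09,0,0,0,0],[0,-0.09,0,0,0,0],[0,-0.09,0,0,0,0]]]'
python3 - <<'E'
from h import *
s=st();im=snapshot("wrist");k=get_calibration("wrist");np.save("k3.npy",k,allow_pickle=True)
a=cv2.resize(im[:,:,::-1],(400,300));sc=snapshot("scene");b=cv2.resize(sc[130:250,130:330,::-1],(500,300),interpolation=cv2.INTER_CUBIC)
cv2.imwrite("pics/lift.png",np.hstack([a,b[:,100:]]))
M=R.from_quat(s['eef_rot']).as_matrix();print(M.round(4))
E
```

```text
clock: 16.45
tool_pos: [0.5505, 0.1366, 0.0789]
eef_rot: [-0.707, -0.021, 0.021, 0.707]
contact_force: [-0.2, -0.6, -2.4]
opening: 0.429
clock: 17.2
tool_pos: [0.551, 0.1367, 0.1697]
eef_rot: [-0.707, -0.021, 0.02, 0.707]
contact_force: [0.1, 0.2, -1.7]
opening: 0.427
t 17.2 pos [0.551  0.1367 0.1697] F [ 0.13  0.24 -1.75] M [-0.01  0.03  0.01] op 0.4273
[[ 9.983e-01  2.100e-03 -5.830e-02]
 [ 5.830e-02  7.000e-04  9.983e-01]
 [ 2.100e-03 -1.000e+00  6.000e-04]]
```

View pics/lift.png

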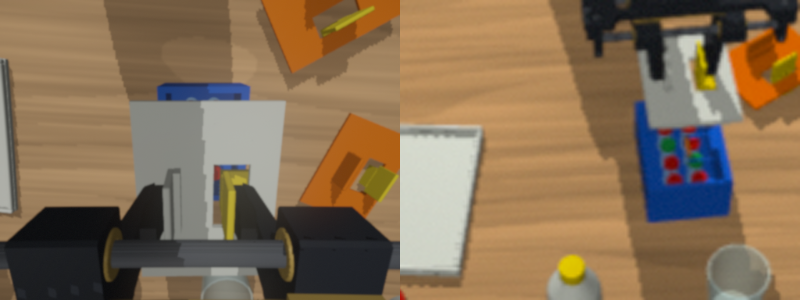

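The cover hangs level in the gripper and the box is open with its vials left in place. I carry it to the tray, 0.305 m along tool -z, and turn 8° to match the tray.

```bash
python3 -m handwheel '[[[0,0,-0.01,0,0,0],[0,0,-0.03,0,0.005,0],[-0.001,0,-0.06,0,0.01,0],[-0.001,0,-0.095,0,0.015,0],[-0.002,0,-0.13,0,0.02,0],[-0.002,0,-0.165,0,0.025,0],[-0.002,0,-0.2,0,0.03,0],[-0.003,0,-0.235,0,0.035,0],[-0.003,0,-0.265,0,0.04,0],[-0.003,0,-0.29,0,0.045,0],[-0.003,0,-0.302,0,0.045,0],[-0.003,0,-0.305,0,0.045,0]]]'
python3 -m handwheel '[[[0,0.01,0,0,0,0],[0,0.03,0,0,0,0],[0,0.06,0,0,0,0],[0,0.085,0,0,0,0],[0,0.1,0,0,0,0],[0,0.105,0,0,0,0],[0,0.105,0,0,0,0]]]'
python3 - <<'E'
from h import *
s=st();M=R.from_quat(s['eef_rot']).as_matrix();print(M.round(4))
im=snapshot("wrist");sc=snapshot("scene")
a=cv2.resize(im[:,:,::-1],(400,300));b=cv2.resize(sc[150:270,90:250,::-1],(400,300),interpolation=cv2.INTER_CUBIC)
cv2.imwrite("pics/place.png",np.hstack([a,b]))
E
```

```text
clock: 18.3
tool_pos: [0.5642, -0.1719, 0.1676]
eef_rot: [0.707, -0.032, 0.03, -0.706]
contact_force: [-0.3, -0.6, -1.4]
opening: 0.428
clock: 18.88
tool_pos: [0.5645, -0.1651, 0.062]
eef_rot: [-0.706, 0.029, -0.027, 0.707]
contact_force: [0.2, -0.0, -0.8]
opening: 0.425
t 18.88 pos [ 0.5645 -0.1651  0.062 ] F [ 0.19 -0.04 -0.77] M [-0.02 -0.03 -0.  ] op 0.4253
[[ 0.9969 -0.0032  0.0792]
 [-0.0792  0.0024  0.9969]
 [-0.0034 -1.      0.0021]]
```

View pics/place.png

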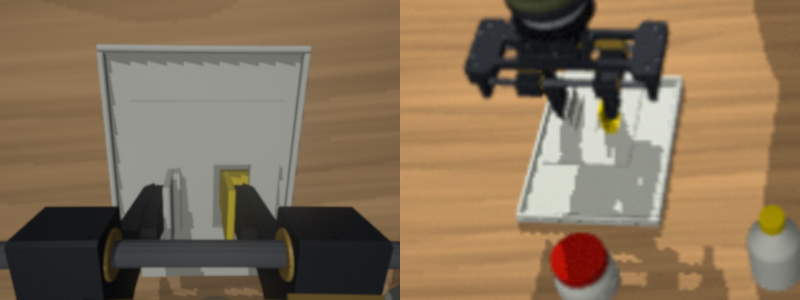

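The cover is over the tray, inside its walls on all sides in both views. Lowering gently.

```bash
python3 -m handwheel '[[[0,0.006,0,0,0,0],[0,0.015,0,0,0,0],[0,0.024,0,0,0,0],[0,0.03,0,0,0,0],[0,0.033,0,0,0,0],[0,0.034,0,0,0,0],[0,0.034,0,0,0,0]]]'
for i in 1; do python3 -m handwheel '[[[0,0.0004,0,0,0,0],[0,0.0008,0,0,0,0],[0,0.0008,0,0,0,0]]]'; done
python3 -m handwheel '[[[0,0.0004,0,0,0,0],[0,0.0008,0,0,0,0],[0,0.0008,0,0,0,0]]]'
python3 -m handwheel '[[[0,0.0003,0,0,0,0],[0,0.0006,0,0,0,0],[0,0.0006,0,0,0,0]]]'
```

```text
clock: 19.57
tool_pos: [0.5652, -0.168, 0.0293]
eef_rot: [-0.706, 0.029, -0.029, 0.707]
contact_force: [-0.2, -0.1, -0.8]
opening: 0.426
clock: 19.82
tool_pos: [0.5655, -0.1681, 0.0291]
eef_rot: [0.707, -0.029, 0.029, -0.706]
contact_force: [0.3, -0.8, -1.4]
opening: 0.422
clock: 20.07
tool_pos: [0.5654, -0.1681, 0.0282]
eef_rot: [-0.706, 0.029, -0.029, 0.707]
contact_force: [-0.2, 0.7, -2.5]
opening: 0.427
clock: 20.32
tool_pos: [0.5653, -0.168, 0.0274]
eef_rot: [-0.706, 0.029, -0.029, 0.707]
contact_force: [0.7, 1.1, -1.3]
opening: 0.423
```

```bash
python3 -m handwheel '[[[0,0.0004,0,0,0,0],[0,0.0008,0,0,0,0],[0,0.0008,0,0,0,0]]]'
python3 -m handwheel '[[[0,0.0003,0,0,0,0],[0,0.0006,0,0,0,0],[0,0.0006,0,0,0,0]]]'
python3 -m handwheel '[[[0,0.0002,0,0,0,0],[0,0.0004,0,0,0,0],[0,0.0004,0,0,0,0]]]'
python3 -m handwheel '[[[0,0.0002,0,0,0,0],[0,0.0004,0,0,0,0],[0,0.0004,0,0,0,0]]]'
```

```text
clock: 20.57
tool_pos: [0.5653, -0.168, 0.0266]
eef_rot: [-0.706, 0.029, -0.029, 0.707]
contact_force: [0.6, 0.2, -0.6]
opening: 0.427
clock: 20.82
tool_pos: [0.5654, -0.168, 0.026]
eef_rot: [-0.706, 0.029, -0.029, 0.707]
contact_force: [0.3, 0.3, -0.9]
opening: 0.427
clock: 21.07
tool_pos: [0.5653, -0.168, 0.0257]
eef_rot: [-0.706, 0.029, -0.029, 0.707]
contact_force: [0.0, 0.6, -1.6]
opening: 0.427
clock: 21.32
tool_pos: [0.5653, -0.1681, 0.0254]
eef_rot: [0.707, -0.029, 0.029, -0.706]
contact_force: [-1.5, -0.7, 0.7]
opening: 0.423
```

```bash
python3 -m handwheel '[[[0,0.0002,0,0,0,0],[0,0.0004,0,0,0,0],[0,0.0004,0,0,0,0]]]'
python3 -c "
from h import *
for i in range(3): st();snapshot('top')"
```

```text
clock: 21.57
tool_pos: [0.5654, -0.1683, 0.025]
eef_rot: [0.707, -0.029, 0.029, -0.706]
contact_force: [-0.5, -0.8, 1.5]
opening: 0.429
t 21.57 pos [ 0.5654 -0.1683  0.025 ] F [-0.53 -0.79  1.49] M [ 0.05  0.15 -0.03] op 0.4289
t 21.62 pos [ 0.5654 -0.1683  0.025 ] F [-0.2  -0.88  2.57] M [-0.04  0.16  0.  ] op 0.4247
t 21.67 pos [ 0.5654 -0.1683  0.025 ] F [-0.57 -0.21  1.51] M [ 0.01  0.17 -0.03] op 0.4258
```

```bash
python3 -m handwheel '[[[0,0,0.0008,0,0,0],[0,0,0.0016,0,0,0],[0,0,0.0024,0,0,0],[0,0,0.003,0,0,0],[0,0,0.003,0,0,0]]]' -0.01
python3 -m handwheel '[[[0,0,0.0008,0,0,0],[0,0,0.0016,0,0,0],[0,0,0.0024,0,0,0],[0,0,0.003,0,0,0],[0,0,0.003,0,0,0]]]' 0.12
python3 -m handwheel '[[[0,0,0,0,0,0],[0,0,0,0,0,0],[0,0,0,0,0,0],[0,0,0,0,0,0],[0,0,0,0,0,0]]]' 0.45
python3 -m handwheel '[[[0,-0.003,0,0,0,0],[0,-0.01,0,0,0,0],[0,-0.025,0,0,0,0],[0,-0.05,0,0,0,0],[0,-0.08,0,0,0,0],[0,-0.11,0,0,0,0],[0,-0.14,0,0,0,0],[0,-0.17,0,0,0,0],[0,-0.18,0,0,0,0],[0,-0.18,0,0,0,0]]]'
python3 - <<'E'
from h import *
st();im=snapshot("wrist");sc=snapshot("scene");tp=snapshot("top")
a=cv2.resize(im[:,:,::-1],(400,300));b=cv2.resize(sc[150:270,90:250,::-1],(400,300),interpolation=cv2.INTER_CUBIC)
cv2.imwrite("pics/done.png",np.hstack([a,b]))
E
```

```text
clock: 22.13
tool_pos: [0.5657, -0.1655, 0.0249]
eef_rot: [0.707, -0.029, 0.029, -0.706]
contact_force: [0.7, -1.6, 1.7]
opening: 0.491
clock: 22.55
tool_pos: [0.5658, -0.162, 0.0248]
eef_rot: [-0.706, 0.029, -0.029, 0.707]
contact_force: [-0.6, -0.4, 0.4]
opening: 0.558
clock: 22.97
tool_pos: [0.5658, -0.1619, 0.0248]
eef_rot: [-0.706, 0.029, -0.029, 0.707]
contact_force: [0.1, 0.4, 0.2]
opening: 0.724
clock: 23.8
tool_pos: [0.5677, -0.1623, 0.2083]
eef_rot: [0.707, -0.027, 0.032, -0.706]
contact_force: [0.1, -0.2, 0.7]
opening: 0.726
t 23.8 pos [ 0.5677 -0.1623  0.2083] F [ 0.11 -0.24  0.68] M [ 0.01 -0.06  0.  ] op 0.7264
```

View pics/done.png

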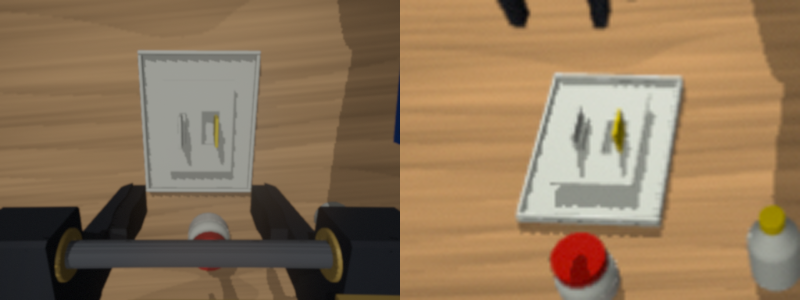

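The cover lies flat and upright inside the tray, with its rib at (185,130) and tab at (216,130) in the wrist half. The gripper is clear, so I hand in.

```bash
python3 -c "
from plant import job;print(job.finish_job())"
```

```text
the job is handed in; nothing more can be done
None
```

The white cover is off the blue box and lies right way up and flat inside the white tray. I handed the job in at about 24 s of the 72 s allowed.

- **Release:** I squeezed the yellow tab in steps of about 0.9 mm, with a light upward test pull after each. It was still caught at about 9.6 mm and free at about 10.5 mm, where the only load left was roughly the cover's weight. I squeezed no further before lifting straight up with the tab kept pressed.
- **Forces:** Most test pulls read 4–6 N at the wrist, about 1 N of which is the cover's weight. One read about 7.9 N, above the light 3 N pull you suggested but under the 10 N that breaks the catch. The force reading is noisy by around 1 N.
- **Set-down:** The cover touched the tray at about 3 N, and I let the tab out gradually before opening the gripper and rising clear.
- **Last checks:** The final wrist and scene pictures show the cover inside the tray walls and the gripper clear of everything. The jar and bottle stand where they were; the beaker was outside the final views, but the arm did not go near it. No check failed. The top and wrist cameras disagreed by about 4 mm on where the cover was, and I settled that by feel at the grasp.

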